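# Level the sprung casting table with a spirit level

### The arm

A 7-joint arm with a two-finger parallel gripper is mounted at the origin on the work surface. World frame = base frame: x ahead of the robot, y to its left, z up, the work surface at z = 0. Lengths are in m, angles in rad, forces in N, time in s.
With the tool pointing down it reaches from about 0.425 to 0.875 m from the base axis. Payload 4.7 kg.
Tool frame: the origin (TCP) lies where the fingers leave the gripper's body, on its centre line; the fingertips stand 70 mm ahead of it and the grasp point (between the pads) lies 51 mm ahead of it; z points along the fingers, y is the line along which they close (so a half turn about z gives the same grasp; the last joint's range is limited). The gripper opens to 87 mm and grips with 3 to 60 N. Pads are 19 mm wide; open, the fingers measure 117 mm over their backs; the gripper's body (75 mm by 190 mm) begins 51 mm behind the grasp point.
Start: joints at [1.203, 0.321, -0.07, 1.45, 0.023, 1.371, -0.057], TCP at [0.242, -0.603, 0.292] pointing down, gripper open.
Joint ranges: [-2.86, 2.86], [-0.3, 2.09], [-1.38, 1.24], [0.06, 2.45], [-1.56, 4.7], [0.09, 2.05], [-2.69, 2.69]. Speed limits (rad/s): [2.57, 2.57, 3.14, 3.14, 3.14, 3.14, 3.14].

### API

Orientations are given as a rotation vector (axis times angle).
In Python, from bench import get_state, get_image, get_calibration, close_job gives the robot as it stands.
- The arm moves only by the tool send_rows, never from a script. Its argument "rows" is a list of rows, each an object of numbers: "hand": the finger opening in mm, from 0 to 87; "x", "y", "z": the shift along the world's x, y, z in mm; "roll": the turn about the world's z in degrees. A call has 1 to 10 rows; each row shifts and turns the commanded pose from where the row before left it; what a row does not reach is not made up. A row lasts 1/10 s, in which the tool goes at most 50 mm and 8.59 degrees, less where a joint would pass 70% of its speed; a pose out of reach is approached as far as the arm can. A call is refused whole if a number of a shift passes 50 or a number of a turn 8.59, either way. A call with a gripper value outside its range is refused whole. The fingers move at their own pace and stop on an object; "force" is the grip in N (left out, the last holds). Time passes only in rows, so rows that do not move let the fingers close. It gives the time, the measured TCP pose, the force, the opening and the grip force at its end, in the units of the state.
- get_state(): the state, without advancing time (a new reading comes with each control period).
- get_image(name): name is "scene" or "top"; returns the picture (480x640x3 uint8, blue, green, red); there is no depth.
- get_calibration(name): a dict with "mtx" (3x3 intrinsics, pixels), "D" ([k1, k2, p1, p2, k3] as OpenCV has them; the pictures are not rectified), "world_from_camera" (4x4, takes a point from camera to world coordinates). Camera axes: x right, y down, z forward; pixel columns grow to the right and rows downward; lengths in m; the calibration is good to about 2 mm. A picture is of the moment at which its call begins. get_calibration takes no time and is no camera call.
- close_job(): hands the job in; it is judged then, once.
The state is a dict: "time": time; "joint_positions": joint angles; "qd": joint speeds; "joint_torque": joint torques, N m; "position": TCP position; "tool_rot": TCP orientation; "ft_force": force on the tool from outside, world axes, zero at the start; "torque": the same for the moment, N m; "grip_width": opening from 0.0 (shut) to 1.0 (fully open); "grip_force": force on a finger pad.
Only numpy, scipy, OpenCV 4.12 (cv2) and the standard library are available. Lean on these libraries where they do the work, as an engineer would, in place of code of your own. Each camera call takes 0.05 s, during which the arm holds its last target. There are 200 camera calls.

### The job

Set the yellow spirit level upright on the blue strip of the white tray, lying along the strip, and let go of it. The tray floats on springs, so the level reads true only while it is pressed down until the tray's fork sits on the brass collar of the foot: turn the red levelling foot until, with the level pressed down like that, the bubble stands between its two black lines. Finish while still holding the level pressed down firmly with the gripper, bubble centred, and leave the other things on the bench where they are.

Things in the scene. Friction and masses are not known exactly. Their poses are not given: they have to be found in the camera images.
- level_mid (a point): Spirit level, yellow block 150 (x) x 26 (y) x 30 (z) mm, about 0.15 kg, upright on the bench at the start. This point is its centre, 15 mm above its underside; x along its length, z up through its top. Green vial with two black lines mid-top; a black thumb pad on top of each end, centred 58 mm from the middle. It may lie on the strip either way round.
- bubble (a joint): Reading of the vial, in rad: the slope of the level along its x, positive when its +x end is the higher. The white bubble (12 mm long) stands 2 mm from the middle, towards the higher end, for each 0.01 rad; the black lines are 8.5 mm either side of the middle; travel ends at 15 mm. It swings and settles in about 1 s.
- tray_spot (a point): Middle of the blue strip (166 x 42 mm) on top of the white tray (200 x 156 x 12 mm). x runs along the strip from the foot towards the hinge, z out of the tray's top. The hinge lies 85 mm to +x and 12 mm below this point. Springs hold the foot end up, 0.05 rad above level, until pressed. The top is 62 mm above the bench when level.
- stand: The blue base plate of the levelling table, 12 mm thick, fixed to the bench; x as the strip. From this origin (on the bench) it reaches 190 mm to -x (foot), 120 mm to +x (hinge), 90 mm to each side; the strip's middle is at x = 15 mm, the foot's axis at x = -145 mm, both at y = 0.
- foot_grip (a point): Levelling foot: a red bar 14 (x) x 50 (y) x 28 (z) mm on a black disc 48 mm across. This point is the middle of the bar, 100 mm above the bench (bar from 84 to 112 mm), on its upright turning axis. x and y turn with the bar; pinch it across its 14 mm. Friction holds it (0.2 N m). It starts 0.6 to 1.4 rad short and must be turned clockwise seen from above; at least 0.9 rad is spare beyond.
- collar_top (a point): Middle of the upper face of the brass collar (60 mm across) on the foot's spindle, under the red bar. Each radian that the foot is turned clockwise seen from above raises it 9.8 mm, and with it the foot end of the pressed tray: slope 0.04 rad and pressed bubble 8 mm towards the foot end for each radian.
- fork (a point): Underside of the steel fork at the tray's foot end, over the collar; it rests on the collar when both heights agree (within 2 mm), unpressed it stands higher. With the level on the strip, a push of about 4 N in the level's middle or 2.5 N on its pad nearer the foot (over 10 N on the other pad) brings the fork down on the collar, where it stops.
- bubble_mid (a point): The middle of the white bubble, on top of the level.
- tip_box: Bystander, to be left alone: blue box of pipette tips, 120 x 85 x 60 mm; origin under its middle.
- tube_rack: Bystander, to be left alone: white rack of orange-capped tubes, 70 x 160 x 82 mm; origin under its middle.
- beaker: Bystander, to be left alone: clear beaker, 70 mm across, 90 mm high; origin under its middle.
- reagent: Bystander, to be left alone: brown bottle with a blue cap, 60 mm across, 130 mm high; origin under its middle.
- jar: Bystander, to be left alone: clear jar with a red lid, 56 mm across, 70 mm high; origin under its middle.
- dishes: Bystander, to be left alone: stack of three clear dishes, 90 mm across, 42 mm high; origin under its middle.
- pad: Bystander, to be left alone: white note pad, 150 x 110 x 12 mm; origin under its middle.
There are look-alikes about, which are no part of the job. Of the things shaped like the part that bears level_mid, the yellow one is meant.

How it is judged:
On the way:
1. the level lies along the strip of the tray, let go (x of level_mid in the frame of tray_spot between -0.03 and 0.03 m and y of level_mid in the frame of tray_spot between -0.025 and 0.025 m and z of level_mid in the frame of tray_spot below 0.021 m and angle between level_mid's own z axis and vertical below 0.2 rad and angle between the x axis of level_mid and the x axis of tray_spot, either way round below 0.2 rad and angle between the z axis of level_mid and the z axis of tray_spot, either way round below 0.05 rad and contact force between the fingers and level below 0.1 N), for 0.2 s.
At the end, for the whole second after the job is handed in: The gripper presses the level (over 2.5 N; over 4 N onto the tray); the level lies on the strip (30 mm along, 25 mm across, 0.2 rad); the fork rests on the collar (2 mm); the bubble is within 3 mm of the middle, the tray within 0.017 rad of level (x of level_mid in the frame of tray_spot between -0.03 and 0.03 m and y of level_mid in the frame of tray_spot between -0.025 and 0.025 m and z of level_mid in the frame of tray_spot below 0.021 m and angle between level_mid's own z axis and vertical below 0.2 rad and angle between the x axis of level_mid and the x axis of tray_spot, either way round below 0.2 rad and angle between the z axis of level_mid and the z axis of tray_spot, either way round below 0.05 rad and contact force between the fingers and level above 2.5 N and contact force between level and tray above 4 N and value of joint bubble between -0.015 and 0.015 rad and angle between tray_spot's own z axis and vertical below 0.017 rad and z of fork in the frame of collar_top below 0.002 m); the arm keeps its last pose, push and grip.
It fails at once if another thing on the bench was moved more than 30 mm (distance of any of tip_box, tube_rack, beaker, reagent, jar, dishes, pad from where it was at the start of the episode above 0.03 m).
It also fails if it takes over 72 s, if anything falls off the work surface, if the arm or the gripper's body presses on something with over 40 N, if the wrist force passes 120 N, or if a joint passes its speed limit or range.

## Working session

There is one attempt and no reset: what is moved stays moved. The work goes in short steps, Python scripts to look and compute and a tool call to move; the robot and the scene stay as the last step left them, time stands still between calls to the robot, and variables do not carry over. Pictures are saved under pics/ and viewed, at most 10 in all, crops included, and the job is handed in when it is done.

Besides the shell and the picture viewer there is one more tool, called after "Request:" by a JSON object that holds its "op" and its "data". send_rows: Moves the arm, as the interface text tells. Its arguments: {"type":"object","properties":{"rows":{"type":"array","items":{"type":"object","properties":{"hand":{"type":"number"},"x":{"type":"number"},"y":{"type":"number"},"z":{"type":"number"},"roll":{"type":"number"}}}},"force":{"type":"number"}},"required":["rows"]}

```bash
ls; mkdir -p pics
cat > h.py <<'E'
import numpy as np, cv2
from bench import *
def snap(cam,fn,crop=None,scale=1):
    im=get_image(cam)
    np.save('/tmp/'+cam+'.npy',im)
    if crop: im=im[crop[1]:crop[3],crop[0]:crop[2]]
    if scale!=1: im=cv2.resize(im,None,fx=scale,fy=scale,interpolation=cv2.INTER_CUBIC)
    cv2.imwrite('pics/'+fn,im)
def p2w(cam,uv,z):
    c=get_calibration(cam);T=np.array(c['world_from_camera'])
    p=cv2.undistortPoints(np.array(uv,float).reshape(-1,1,2),np.array(c['mtx']),np.array(c['D'])).reshape(-1,2)
    d=np.c_[p,np.ones(len(p))]@T[:3,:3].T; o=T[:3,3]
    return o+d*((z-o[2])/d[:,2])[:,None]
def w2p(cam,P):
    c=get_calibration(cam);T=np.linalg.inv(np.array(c['world_from_camera']))
    return cv2.projectPoints(np.array(P,float).reshape(-1,1,3),cv2.Rodrigues(T[:3,:3])[0],T[:3,3],np.array(c['mtx']),np.array(c['D']))[0].reshape(-1,2)
E
python3 - <<'E'
from h import *
snap('scene','s0.png');snap('top','t0.png')
for c in('scene','top'):print(np.round(get_calibration(c)['world_from_camera'],3))
s=get_state();print(s['time'],s['position'],s['tool_rot'],s['grip_width'])
E
```

```text
pics
[[ 0.812  0.456 -0.364  1.15 ]
 [ 0.583 -0.642  0.498 -0.852]
 [-0.006 -0.617 -0.787  1.344]
 [ 0.     0.     0.     1.   ]]
[[ 0.027 -0.988  0.153  0.35 ]
 [-1.    -0.026  0.01   0.005]
 [-0.006 -0.153 -0.988  1.338]
 [ 0.     0.     0.     1.   ]]
0.1 [ 0.241996   -0.60287261  0.29125838] [-3.08288954e+00 -5.95836651e-01  7.25401889e-04] 1.00344518670205
```

View pics/t0.png

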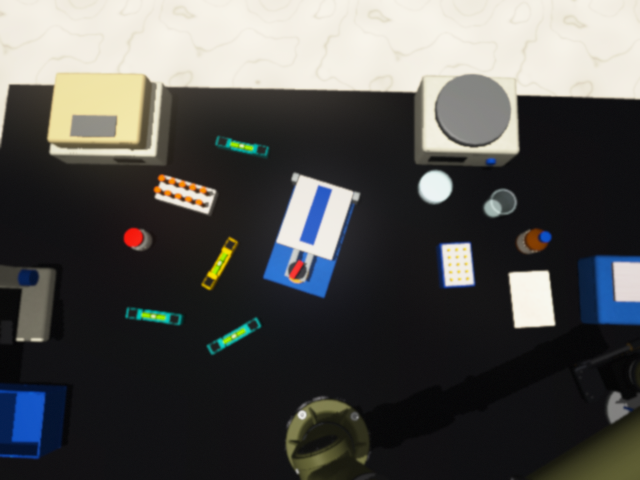

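View pics/s0.png

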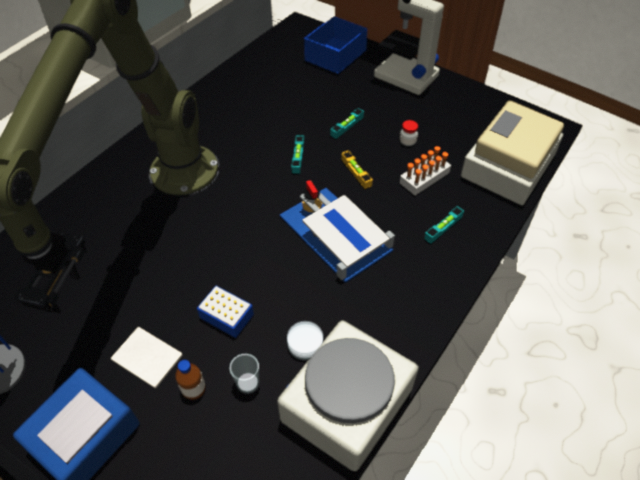

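The top view shows one yellow level at (220,263). There are three teal look-alikes at (242,147), (154,316) and (234,336), and yellow is the one meant. The strip is at about (317,215) and the red bar at about (297,269). I'll confirm with an enlarged crop and measure by colour.

```bash
cat >> h.py <<'E'
def blob(im,lo,hi,box):
    m=cv2.inRange(cv2.cvtColor(im,cv2.COLOR_BGR2HSV),np.array(lo),np.array(hi))
    k=np.zeros_like(m);k[box[1]:box[3],box[0]:box[2]]=1;m=m*k
    n,l,st,ce=cv2.connectedComponentsWithStats(m)
    i=1+np.argmax(st[1:,4]); ys,xs=np.where(l==i)
    return np.c_[xs,ys].astype(np.float32)
def rect(P):
    r=cv2.minAreaRect((P[:,:2]*1000).astype(np.float32)); b=cv2.boxPoints(r)
    e=[b[1]-b[0],b[2]-b[1]];e=max(e,key=np.linalg.norm)
    return np.round(r[0],1),np.round(r[1],1),round(np.degrees(np.arctan2(e[1],e[0]))%180,1)
E
python3 - <<'E'
from h import *
im=np.load('/tmp/top.npy')
c=im[165:310,160:370];cv2.imwrite('pics/c1.png',cv2.resize(c,None,fx=3.6,fy=3.6,interpolation=cv2.INTER_CUBIC))
y=blob(cv2.morphologyEx(im,cv2.MORPH_CLOSE,np.ones((5,5))),(18,120,60),(40,255,255),(190,225,250,300))
for z in(.0,.03):print('lev',rect(p2w('top',y,z)))
b=blob(im,(105,120,60),(125,255,255),(290,180,340,247));print('strip',rect(p2w('top',b,.064)))
r=blob(im,(0,120,60),(8,255,255),(280,250,315,290));print('bar',rect(p2w('top',r,.112)),p2w('top',r.mean(0),.11))
im=np.load('/tmp/scene.npy')
y=blob(cv2.morphologyEx(im,cv2.MORPH_CLOSE,np.ones((5,5))),(18,120,60),(40,255,255),(335,145,378,192));print('lev',rect(p2w('scene',y,.03)))
b=blob(im,(105,120,60),(125,255,255),(318,205,375,253));print('strip',rect(p2w('scene',b,.064)))
r=blob(im,(0,120,60),(8,255,255),(300,175,325,205));print('bar',rect(p2w('scene',r,.1)))
E
```

```text
lev (array([471.8, 315. ]), array([ 38.4, 162.6]), np.float32(153.2))
lev (array([469. , 308.1]), array([ 37.5, 158.9]), np.float32(153.2))
strip (array([606.1,  46.9]), array([ 36.5, 158.8]), np.float32(163.5))
bar (array([449.8,  91.9]), array([16.4, 45.4]), np.float32(150.3)) [[0.44989048 0.09270614 0.11      ]]
lev (array([473.2, 304.7]), array([ 44.4, 178.4]), np.float32(153.0))
strip (array([602.7,  53. ]), array([ 37.2, 167.2]), np.float32(162.3))
bar (array([450.9,  97.1]), array([24.6, 75.6]), np.float32(149.1))
```

View pics/c1.png

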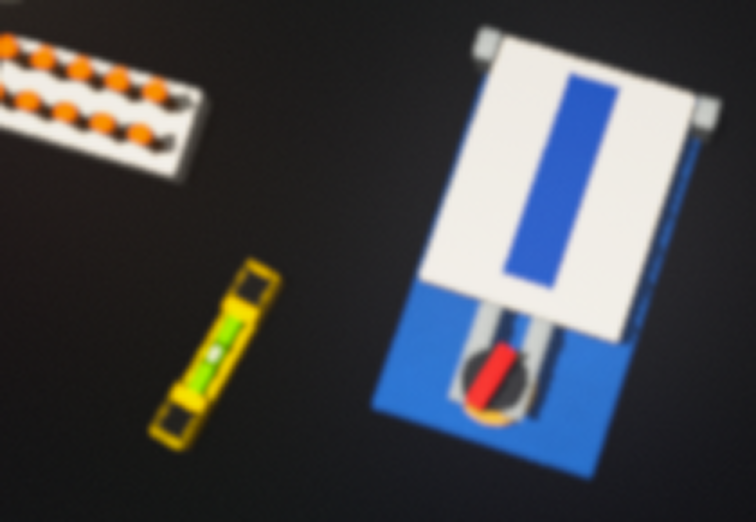

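The crop confirms the yellow level with its green vial at (220,263), the strip with its axis at about -16.4°, and the bar at about 150°. In world coordinates the level is near (469,312) mm, the tray spot near (604,48) and the foot near (450,93). The foot-to-spot distance of 160 mm checks. Moving over to the level.

Request:
{"op": "send_rows", "data": {"rows": [{"x":28,"y":36,"roll":8,"hand":87},{"x":28,"y":36,"roll":8},{"x":28,"y":36,"roll":8},{"x":28,"y":36,"roll":8},{"x":28,"y":36,"roll":8},{"x":28,"y":36,"roll":8},{"x":28,"y":36,"roll":8},{"x":28,"y":36,"roll":8},{"x":28,"y":36,"roll":8},{"x":28,"y":36,"roll":8}], "force": 20}}

```text
schema error: expected keys hand, x, y, z, roll
```

Request:
{"op": "send_rows", "data": {"rows": [{"x":-5,"y":49,"roll":5},{"x":-5,"y":49,"roll":5},{"x":-5,"y":49,"roll":5},{"x":-5,"y":49,"roll":5},{"x":-5,"y":49,"roll":5},{"x":-5,"y":49,"roll":5},{"x":-5,"y":49,"roll":5},{"x":-5,"y":49,"roll":5},{"x":-5,"y":49,"roll":5},{"x":-5,"y":49,"roll":5}]}}

```text
schema error: expected keys hand, x, y, z, roll
```

Request:
{"op": "send_rows", "data": {"rows": [{"x":-2,"y":33,"roll":1,"z":-30},{"x":-1,"y":32,"z":-30},{"z":-30},{"z":0}]}}

```text
schema error: expected keys hand, x, y, z, roll
```

All keys are required in every row.

Request:
{"op": "send_rows", "data": {"rows": [{"hand":87,"x":28,"y":36,"z":0,"roll":8},{"hand":87,"x":28,"y":36,"z":0,"roll":8},{"hand":87,"x":28,"y":36,"z":0,"roll":8},{"hand":87,"x":28,"y":36,"z":0,"roll":8},{"hand":87,"x":28,"y":36,"z":0,"roll":8},{"hand":87,"x":28,"y":36,"z":0,"roll":8},{"hand":87,"x":28,"y":36,"z":0,"roll":8},{"hand":87,"x":28,"y":36,"z":0,"roll":8},{"hand":87,"x":28,"y":36,"z":0,"roll":8},{"hand":87,"x":28,"y":36,"z":0,"roll":8}], "force": 20}}

```text
time: 1.1
position: [0.5228, -0.2416, 0.292]
tool_rot: [-1.973, -2.445, 0.0]
ft_force: [-0.3, -0.9, 0.2]
grip_width: 0.998
grip_force: 0.0
```

Request:
{"op": "send_rows", "data": {"rows": [{"hand":87,"x":-5,"y":49,"z":0,"roll":5},{"hand":87,"x":-5,"y":49,"z":0,"roll":5},{"hand":87,"x":-5,"y":49,"z":0,"roll":5},{"hand":87,"x":-5,"y":49,"z":0,"roll":5},{"hand":87,"x":-5,"y":49,"z":0,"roll":5},{"hand":87,"x":-5,"y":49,"z":0,"roll":5},{"hand":87,"x":-5,"y":49,"z":0,"roll":5},{"hand":87,"x":-5,"y":49,"z":0,"roll":5},{"hand":87,"x":-5,"y":49,"z":0,"roll":5},{"hand":87,"x":-5,"y":49,"z":0,"roll":5}]}}

```text
time: 2.1
position: [0.4716, 0.2483, 0.2923]
tool_rot: [0.759, 3.048, -0.001]
ft_force: [1.5, -0.3, 0.3]
grip_width: 1.0
grip_force: 0.0
```

Request:
{"op": "send_rows", "data": {"rows": [{"hand":87,"x":-2,"y":33,"z":-30,"roll":1},{"hand":87,"x":-1,"y":32,"z":-30,"roll":0},{"hand":87,"x":0,"y":0,"z":-30,"roll":0},{"hand":87,"x":0,"y":0,"z":0,"roll":0}]}}

```text
time: 2.5
position: [0.4665, 0.311, 0.198]
tool_rot: [-0.731, -3.048, 0.008]
ft_force: [0.3, -1.5, -0.2]
grip_width: 1.004
grip_force: 0.0
```

```bash
cat >> h.py <<'E'
def st():
    s=get_state();R=cv2.Rodrigues(np.array(s['tool_rot'],float))[0]
    print('t',round(s['time'],2),'tcp',np.round(np.array(s['position'])*1000,1),'fy',round(np.degrees(np.arctan2(R[1,1],R[0,1])),2),'zax',np.round(R[:,2],3),'F',np.round(s['ft_force'],1),'w',round(s['grip_width']*87,1),'gf',np.round(s['grip_force'],1),'q7',round(s['joint_positions'][6],2));return s
E
python3 - <<'E'
from h import *
st();snap('scene','s1.png',(280,80,440,260),3.3)
E
```

```text
t 2.5 tcp [466.5 311.  198. ] fy 63.03 zax [-0.008 -0.003 -1.   ] F [ 0.3 -1.5 -0.2] w 87.4 gf 0.0 q7 0.24
```

View pics/s1.png

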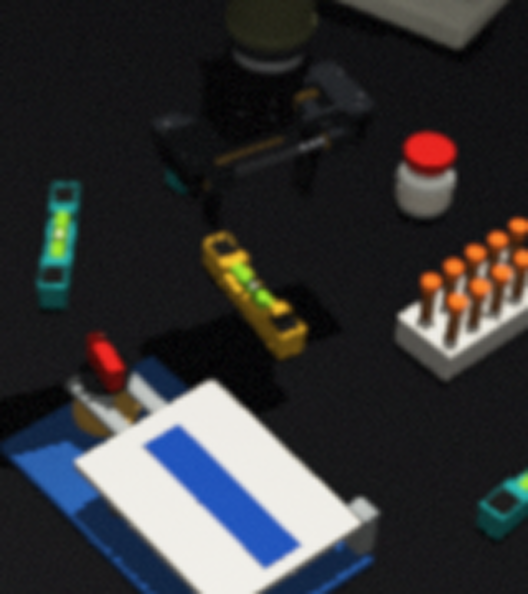

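The fingers straddle the yellow level, seen at crop (255,290), and nothing else is near. I descend 125 mm to TCP z≈73 and close.

Request:
{"op": "send_rows", "data": {"rows": [{"hand":87,"x":1,"y":0,"z":-40,"roll":0},{"hand":87,"x":0,"y":0,"z":-40,"roll":0},{"hand":87,"x":0,"y":0,"z":-30,"roll":0},{"hand":87,"x":0,"y":0,"z":-15,"roll":0},{"hand":87,"x":0,"y":0,"z":0,"roll":0},{"hand":20,"x":0,"y":0,"z":0,"roll":0},{"hand":20,"x":0,"y":0,"z":0,"roll":0},{"hand":20,"x":0,"y":0,"z":0,"roll":0},{"hand":20,"x":0,"y":0,"z":0,"roll":0},{"hand":20,"x":0,"y":0,"z":0,"roll":0}], "force": 20}}

```text
time: 3.55
position: [0.4704, 0.3119, 0.0778]
tool_rot: [0.737, 3.053, 0.001]
ft_force: [0.2, 0.3, -0.5]
grip_width: 0.63
grip_force: 0.0
```

Request:
{"op": "send_rows", "data": {"rows": [{"hand":20,"x":0,"y":0,"z":0,"roll":0},{"hand":20,"x":0,"y":0,"z":0,"roll":0},{"hand":20,"x":0,"y":0,"z":0,"roll":0}]}}

```text
time: 3.85
position: [0.4701, 0.3118, 0.0772]
tool_rot: [-0.737, -3.054, -0.0]
ft_force: [-1.3, 0.0, -0.1]
grip_width: 0.352
grip_force: 0.0
```

Request:
{"op": "send_rows", "data": {"rows": [{"hand":20,"x":0,"y":0,"z":0,"roll":0},{"hand":20,"x":0,"y":0,"z":0,"roll":0},{"hand":20,"x":0,"y":0,"z":0,"roll":0},{"hand":20,"x":0,"y":0,"z":0,"roll":0}]}}

```text
time: 4.25
position: [0.47, 0.3116, 0.0772]
tool_rot: [-0.737, -3.054, 0.001]
ft_force: [-1.4, -0.7, 0.2]
grip_width: 0.293
grip_force: 20.0
```

Request:
{"op": "send_rows", "data": {"rows": [{"hand":20,"x":0,"y":0,"z":20,"roll":0},{"hand":20,"x":0,"y":0,"z":40,"roll":0},{"hand":20,"x":0,"y":0,"z":40,"roll":2},{"hand":20,"x":0,"y":0,"z":30,"roll":4},{"hand":20,"x":0,"y":0,"z":0,"roll":4}]}}

```text
time: 4.75
position: [0.472, 0.3138, 0.2119]
tool_rot: [0.462, 3.1, 0.008]
ft_force: [-0.5, 0.7, -1.7]
grip_width: 0.295
grip_force: 20.0
```

Run:
```python
from h import *
st();snap('scene','s2.png',(280,80,440,260),3.3)
```

```text
t 4.75 tcp [472.  313.8 211.9] fy 73.05 zax [ 0.007  0.004 -1.   ] F [-0.5  0.7 -1.7] w 25.7 gf 20.0 q7 0.41
```

View pics/s2.png

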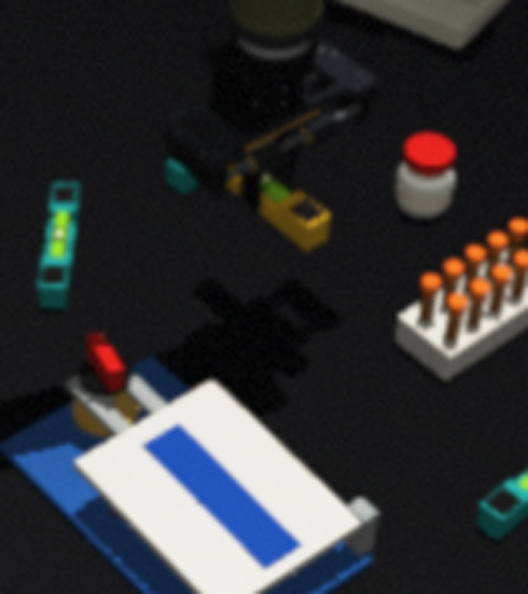

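The level is held squarely (grip 25.7 mm), clear of everything. Moving over the strip.

Request:
{"op": "send_rows", "data": {"rows": [{"hand":20,"x":19,"y":-38,"z":0,"roll":0.5},{"hand":20,"x":19,"y":-38,"z":0,"roll":0},{"hand":20,"x":19,"y":-38,"z":0,"roll":0},{"hand":20,"x":19,"y":-38,"z":0,"roll":0},{"hand":20,"x":19,"y":-38,"z":0,"roll":0},{"hand":20,"x":19,"y":-38,"z":0,"roll":0},{"hand":20,"x":19,"y":-38,"z":0,"roll":0},{"hand":20,"x":0,"y":0,"z":-20,"roll":0},{"hand":20,"x":0,"y":0,"z":-15,"roll":0},{"hand":20,"x":0,"y":0,"z":0,"roll":0}]}}

```text
time: 5.8
position: [0.6008, 0.0465, 0.169]
tool_rot: [-0.452, -3.103, -0.0]
ft_force: [-0.2, -0.2, -2.0]
grip_width: 0.298
grip_force: 20.0
```

Run:
```python
from h import *
st();snap('scene','s3.png',(280,150,440,290),4)
```

```text
t 5.8 tcp [600.8  46.5 169. ] fy 73.43 zax [-0.006  0.001 -1.   ] F [-0.2 -0.2 -2. ] w 25.9 gf 20.0 q7 0.9
```

View pics/s3.png

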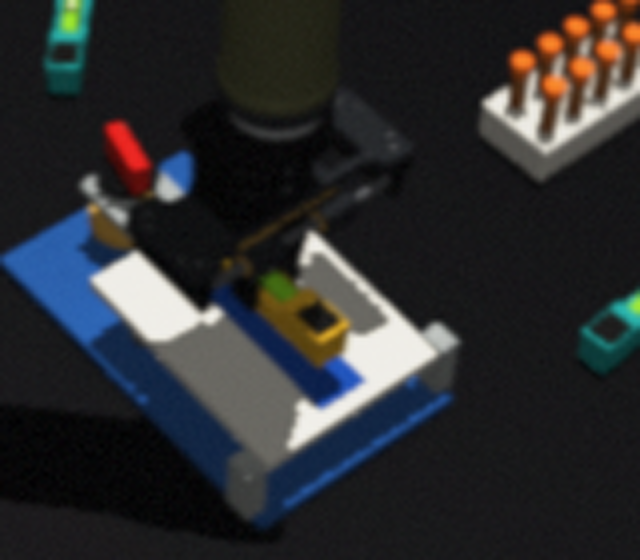

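The level hangs about 22 mm above the strip and in line with it. Lowering.

Request:
{"op": "send_rows", "data": {"rows": [{"hand":20,"x":2,"y":1,"z":-10,"roll":0},{"hand":20,"x":0,"y":0,"z":-7,"roll":0},{"hand":20,"x":0,"y":0,"z":-5,"roll":0},{"hand":20,"x":0,"y":0,"z":0,"roll":0},{"hand":20,"x":0,"y":0,"z":0,"roll":0}]}}

```text
time: 6.35
position: [0.6052, 0.0469, 0.1503]
tool_rot: [0.454, 3.109, 0.0]
ft_force: [0.3, -0.4, -1.2]
grip_width: 0.295
grip_force: 20.0
```

Request:
{"op": "send_rows", "data": {"rows": [{"hand":20,"x":-1,"y":0,"z":-3,"roll":0},{"hand":20,"x":0,"y":0,"z":-2,"roll":0},{"hand":20,"x":0,"y":0,"z":0,"roll":0}]}}

```text
time: 6.65
position: [0.6043, 0.0468, 0.1454]
tool_rot: [0.454, 3.108, 0.001]
ft_force: [-0.3, 0.3, 0.6]
grip_width: 0.296
grip_force: 20.0
```

Force went from -1.7 to +0.6 N, so the level is on the strip. Releasing.

Request:
{"op": "send_rows", "data": {"rows": [{"hand":50,"x":0,"y":0,"z":0,"roll":0},{"hand":50,"x":0,"y":0,"z":0,"roll":0},{"hand":50,"x":0,"y":0,"z":0,"roll":0},{"hand":50,"x":0,"y":0,"z":0,"roll":0},{"hand":50,"x":0,"y":0,"z":20,"roll":0},{"hand":50,"x":0,"y":0,"z":40,"roll":0},{"hand":50,"x":0,"y":0,"z":40,"roll":0},{"hand":50,"x":-40,"y":11,"z":0,"roll":0},{"hand":50,"x":-40,"y":11,"z":0,"roll":0},{"hand":50,"x":-40,"y":11,"z":0,"roll":0}]}}

```text
time: 7.65
position: [0.483, 0.0805, 0.2452]
tool_rot: [-0.454, -3.108, -0.001]
ft_force: [-0.6, -0.0, 0.9]
grip_width: 0.575
grip_force: 0.0
```

Run:
```python
from h import *
st();snap('scene','s4.png',(280,150,440,290),4)
im=np.load('/tmp/scene.npy')
y=blob(cv2.morphologyEx(im,cv2.MORPH_CLOSE,np.ones((5,5))),(18,120,60),(40,255,255),(320,190,400,260));print('lev',rect(p2w('scene',y,.096)))
```

```text
t 7.65 tcp [483.   80.5 245.2] fy 73.39 zax [-0.     0.001 -1.   ] F [-0.6 -0.   0.9] w 50.0 gf 0.0 q7 1.02
lev (array([608.1,  39.4]), array([ 40.5, 166.7]), np.float32(161.5))
```

View pics/s4.png

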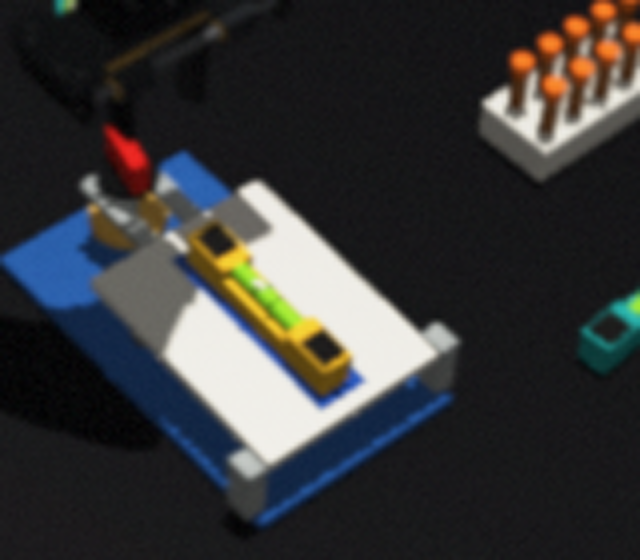

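The level lies upright along the strip, let go, with its foot-side pad at crop (215,238) and its bubble at about (260,285). Next I close the fingers and locate the pad for the press.

Run:
```python
from h import *
f=lambda u,v:(280+u/4,150+v/4)
print(np.round(p2w('scene',[f(215,238),f(324,347)],.1)*1000,0))
print(np.round(p2w('scene',[f(324,347)],.094)*1000,0))
```

```text
[[549.  67. 100.]
 [665.  28. 100.]]
[[663.  33.  94.]]
```

Request:
{"op": "send_rows", "data": {"rows": [{"hand":0,"x":33,"y":-9,"z":0,"roll":0},{"hand":0,"x":33,"y":-8,"z":0,"roll":0},{"hand":0,"x":0,"y":0,"z":-30,"roll":0},{"hand":0,"x":0,"y":0,"z":-25,"roll":0},{"hand":0,"x":0,"y":0,"z":0,"roll":0},{"hand":0,"x":0,"y":0,"z":0,"roll":0},{"hand":0,"x":0,"y":0,"z":0,"roll":0},{"hand":0,"x":0,"y":0,"z":0,"roll":0}]}}

```text
time: 8.5
position: [0.5509, 0.063, 0.1919]
tool_rot: [0.454, 3.106, 0.0]
ft_force: [0.5, -0.8, 0.0]
grip_width: 0.019
grip_force: 0.0
```

The pad measures (549,66) mm, which agrees with the model. Pressing down in steps.

Request:
{"op": "send_rows", "data": {"rows": [{"hand":0,"x":-2,"y":2,"z":-14,"roll":0},{"hand":0,"x":0,"y":0,"z":-6,"roll":0},{"hand":0,"x":0,"y":0,"z":-3,"roll":0},{"hand":0,"x":0,"y":0,"z":-3,"roll":0},{"hand":0,"x":0,"y":0,"z":0,"roll":0},{"hand":0,"x":0,"y":0,"z":0,"roll":0}]}}

```text
time: 9.1
position: [0.5482, 0.0648, 0.1644]
tool_rot: [0.454, 3.109, 0.0]
ft_force: [-0.5, 0.5, 1.8]
grip_width: 0.005
grip_force: 0.9
```

Request:
{"op": "send_rows", "data": {"rows": [{"hand":0,"x":0,"y":0,"z":-3,"roll":0},{"hand":0,"x":0,"y":0,"z":-2,"roll":0},{"hand":0,"x":0,"y":0,"z":0,"roll":0}]}}

```text
time: 9.4
position: [0.5481, 0.065, 0.1591]
tool_rot: [-0.454, -3.108, -0.001]
ft_force: [-1.6, 1.6, 3.0]
grip_width: 0.004
grip_force: 1.3
```

Request:
{"op": "send_rows", "data": {"rows": [{"hand":0,"x":0,"y":0,"z":-2,"roll":0},{"hand":0,"x":0,"y":0,"z":0,"roll":0}]}}

```text
time: 9.6
position: [0.5481, 0.065, 0.1571]
tool_rot: [-0.454, -3.109, -0.001]
ft_force: [-1.7, 0.8, 3.0]
grip_width: 0.006
grip_force: 1.4
```

Request:
{"op": "send_rows", "data": {"rows": [{"hand":0,"x":0,"y":0,"z":-1,"roll":0},{"hand":0,"x":0,"y":0,"z":-1,"roll":0},{"hand":0,"x":0,"y":0,"z":0,"roll":0}]}}

```text
time: 9.9
position: [0.5481, 0.0649, 0.1553]
tool_rot: [-0.454, -3.108, -0.0]
ft_force: [-2.8, 1.5, 3.4]
grip_width: 0.006
grip_force: 1.8
```

Request:
{"op": "send_rows", "data": {"rows": [{"hand":0,"x":0,"y":0,"z":-1,"roll":0},{"hand":0,"x":0,"y":0,"z":0,"roll":0}]}}

```text
time: 10.1
position: [0.5481, 0.065, 0.1551]
tool_rot: [-0.454, -3.108, 0.001]
ft_force: [-5.6, 0.9, 9.8]
grip_width: 0.004
grip_force: 4.9
```

The fork is on the collar: the force jumped to 9.8 N at z=155.1, about 7 mm below level height, so the slope is about -0.047 rad. I let the bubble settle and read it.

Request:
{"op": "send_rows", "data": {"rows": [{"hand":0,"x":0,"y":0,"z":0,"roll":0},{"hand":0,"x":0,"y":0,"z":0,"roll":0},{"hand":0,"x":0,"y":0,"z":0,"roll":0},{"hand":0,"x":0,"y":0,"z":0,"roll":0},{"hand":0,"x":0,"y":0,"z":0,"roll":0},{"hand":0,"x":0,"y":0,"z":0,"roll":0},{"hand":0,"x":0,"y":0,"z":0,"roll":0}]}}

```text
time: 10.8
position: [0.5481, 0.065, 0.1551]
tool_rot: [-0.454, -3.108, 0.001]
ft_force: [-5.2, 1.4, 9.9]
grip_width: 0.004
grip_force: 4.9
```

Run:
```python
from h import *
st()
snap('scene','s5.png',(325,195,380,250),10)
```

```text
t 10.8 tcp [548.1  65.  155.1] fy 73.38 zax [-0. -0. -1.] F [-5.2  1.4  9.9] w 0.4 gf 4.9 q7 0.87
```

View pics/s5.png

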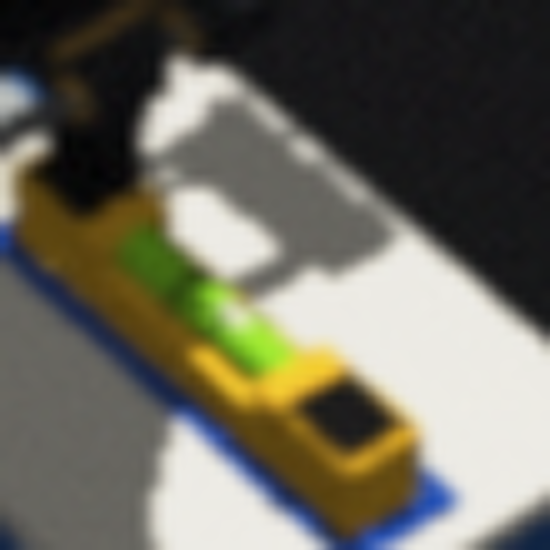

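The bubble at crop (237,315) stands well towards the hinge end, roughly 10 mm, which agrees with the -0.047 rad from the press height. That means about 1.2 rad clockwise. I lift and go over the red bar at (450,94), with the finger line at 60°.

Request:
{"op": "send_rows", "data": {"rows": [{"hand":0,"x":0,"y":0,"z":30,"roll":0},{"hand":0,"x":0,"y":0,"z":40,"roll":0},{"hand":45,"x":0,"y":0,"z":25,"roll":0},{"hand":45,"x":-33,"y":10,"z":0,"roll":-5},{"hand":45,"x":-33,"y":10,"z":0,"roll":-5},{"hand":45,"x":-31,"y":9,"z":0,"roll":-4},{"hand":45,"x":0,"y":0,"z":-30,"roll":0},{"hand":45,"x":0,"y":0,"z":-10,"roll":0},{"hand":45,"x":0,"y":0,"z":0,"roll":0},{"hand":45,"x":0,"y":0,"z":0,"roll":0}], "force": 50}}

```text
time: 11.85
position: [0.4519, 0.0935, 0.2093]
tool_rot: [-0.83, -3.029, -0.003]
ft_force: [0.1, -0.2, -0.2]
grip_width: 0.51
grip_force: 0.0
```

Run:
```python
from h import *
st()
snap('scene','s6.png',(280,150,360,220),8)
im=np.load('/tmp/scene.npy')
y=blob(cv2.morphologyEx(im,cv2.MORPH_CLOSE,np.ones((5,5))),(18,120,60),(40,255,255),(320,190,400,260));print('lev',rect(p2w('scene',y,.096)))
```

```text
t 11.85 tcp [451.9  93.5 209.3] fy 59.36 zax [-0.001  0.002 -1.   ] F [ 0.1 -0.2 -0.2] w 44.4 gf 0.0 q7 0.77
lev (array([607.1,  38.9]), array([ 43.8, 168.5]), np.float32(160.4))
```

View pics/s6.png

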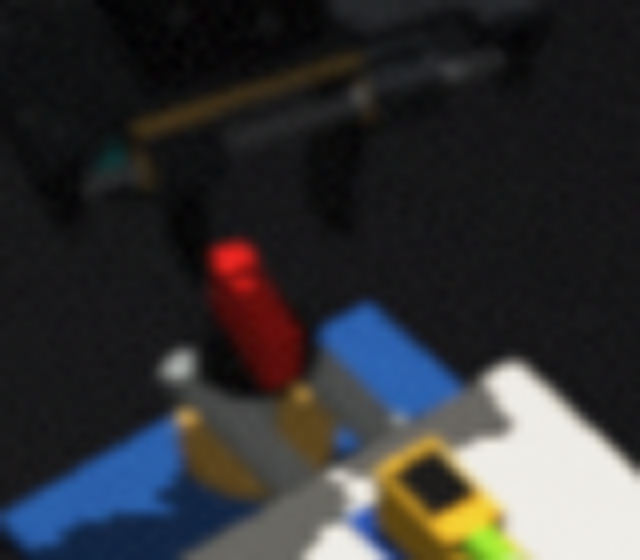

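The fingers hang either side of the red bar, whose centre is at about (255,315) in the crop. Lowering 52 mm and gripping.

Request:
{"op": "send_rows", "data": {"rows": [{"hand":45,"x":-1,"y":0,"z":-25,"roll":0},{"hand":45,"x":0,"y":0,"z":-18,"roll":0},{"hand":45,"x":0,"y":0,"z":-8,"roll":0},{"hand":45,"x":0,"y":0,"z":0,"roll":0},{"hand":5,"x":0,"y":0,"z":0,"roll":0},{"hand":5,"x":0,"y":0,"z":0,"roll":0},{"hand":5,"x":0,"y":0,"z":0,"roll":0},{"hand":5,"x":0,"y":0,"z":0,"roll":0},{"hand":5,"x":0,"y":0,"z":0,"roll":0},{"hand":5,"x":0,"y":0,"z":0,"roll":0}], "force": 50}}

```text
time: 12.9
position: [0.45, 0.093, 0.1586]
tool_rot: [-0.83, -3.03, 0.003]
ft_force: [-3.0, -3.0, 4.6]
grip_width: 0.156
grip_force: 50.0
```

Gripped at 13.6 mm. Turning 69° clockwise.

Request:
{"op": "send_rows", "data": {"rows": [{"hand":5,"x":0,"y":0,"z":0,"roll":-3.5},{"hand":5,"x":0,"y":0,"z":0,"roll":-3.5},{"hand":5,"x":0,"y":0,"z":0,"roll":-3.5},{"hand":5,"x":0,"y":0,"z":0,"roll":-3.5}]}}

```text
time: 13.3
position: [0.4499, 0.0928, 0.1586]
tool_rot: [-1.196, -2.905, 0.004]
ft_force: [-2.9, -3.0, 5.6]
grip_width: 0.155
grip_force: 50.0
```

Request:
{"op": "send_rows", "data": {"rows": [{"hand":5,"x":0,"y":0,"z":0,"roll":-6},{"hand":5,"x":0,"y":0,"z":0,"roll":-6},{"hand":5,"x":0,"y":0,"z":0,"roll":-6},{"hand":5,"x":0,"y":0,"z":0,"roll":-6},{"hand":5,"x":0,"y":0,"z":0,"roll":-6},{"hand":5,"x":0,"y":0,"z":0,"roll":-6},{"hand":5,"x":0,"y":0,"z":0,"roll":-6},{"hand":5,"x":0,"y":0,"z":0,"roll":-6},{"hand":5,"x":0,"y":0,"z":0,"roll":-6},{"hand":5,"x":0,"y":0,"z":0,"roll":-1}]}}

```text
time: 14.3
position: [0.4492, 0.0926, 0.1586]
tool_rot: [2.402, 2.024, -0.006]
ft_force: [-5.4, -3.3, 8.9]
grip_width: 0.154
grip_force: 50.0
```

Run:
```python
from h import *
st()
```

```text
t 14.3 tcp [449.2  92.6 158.6] fy -9.78 zax [-0.003 -0.003 -1.   ] F [-5.4 -3.3  8.9] w 13.4 gf 50.0 q7 -0.5
```

Turned 69°. Releasing, lifting and going back over the pad.

Request:
{"op": "send_rows", "data": {"rows": [{"hand":45,"x":0,"y":0,"z":0,"roll":0},{"hand":45,"x":0,"y":0,"z":0,"roll":0},{"hand":45,"x":0,"y":0,"z":0,"roll":0},{"hand":45,"x":0,"y":0,"z":0,"roll":0},{"hand":45,"x":0,"y":0,"z":20,"roll":0},{"hand":45,"x":0,"y":0,"z":40,"roll":0},{"hand":45,"x":0,"y":0,"z":25,"roll":8.2},{"hand":0,"x":0,"y":0,"z":0,"roll":8.3},{"hand":0,"x":0,"y":0,"z":0,"roll":8.3},{"hand":0,"x":0,"y":0,"z":0,"roll":8.3}]}}

```text
time: 15.3
position: [0.4503, 0.0939, 0.2435]
tool_rot: [1.715, 2.631, 0.001]
ft_force: [-0.2, 0.3, 0.7]
grip_width: 0.329
grip_force: 0.0
```

Request:
{"op": "send_rows", "data": {"rows": [{"hand":0,"x":20,"y":-5,"z":0,"roll":8.3},{"hand":0,"x":20,"y":-5,"z":0,"roll":8.3},{"hand":0,"x":20,"y":-6,"z":0,"roll":8.3},{"hand":0,"x":20,"y":-6,"z":0,"roll":8.3},{"hand":0,"x":18,"y":-6,"z":0,"roll":8.3},{"hand":0,"x":0,"y":0,"z":-30,"roll":8.3},{"hand":0,"x":0,"y":0,"z":-15,"roll":0},{"hand":0,"x":0,"y":0,"z":-10,"roll":0},{"hand":0,"x":0,"y":0,"z":0,"roll":0},{"hand":0,"x":0,"y":0,"z":0,"roll":0}]}}

```text
time: 16.3
position: [0.5482, 0.0661, 0.1888]
tool_rot: [0.458, 3.107, -0.0]
ft_force: [0.4, 0.6, 0.1]
grip_width: 0.006
grip_force: 0.0
```

Now pressing down towards z≈162.

Request:
{"op": "send_rows", "data": {"rows": [{"hand":0,"x":0,"y":-1,"z":-12,"roll":0},{"hand":0,"x":0,"y":0,"z":-6,"roll":0},{"hand":0,"x":0,"y":0,"z":-3,"roll":0},{"hand":0,"x":0,"y":0,"z":-2,"roll":0},{"hand":0,"x":0,"y":0,"z":-2,"roll":0},{"hand":0,"x":0,"y":0,"z":0,"roll":0}]}}

```text
time: 16.9
position: [0.5481, 0.0649, 0.1632]
tool_rot: [-0.457, -3.108, -0.0]
ft_force: [-0.9, -1.0, 1.3]
grip_width: 0.006
grip_force: 0.9
```

Request:
{"op": "send_rows", "data": {"rows": [{"hand":0,"x":0,"y":0,"z":-1,"roll":0},{"hand":0,"x":0,"y":0,"z":0,"roll":0}]}}

```text
time: 17.1
position: [0.5482, 0.0649, 0.1624]
tool_rot: [0.457, 3.108, 0.0]
ft_force: [-0.7, 0.1, 2.3]
grip_width: 0.006
grip_force: 1.0
```

Request:
{"op": "send_rows", "data": {"rows": [{"hand":0,"x":0,"y":0,"z":-1,"roll":0},{"hand":0,"x":0,"y":0,"z":0,"roll":0}]}}

```text
time: 17.3
position: [0.5483, 0.0649, 0.1615]
tool_rot: [0.457, 3.108, 0.0]
ft_force: [-0.9, 1.3, 3.0]
grip_width: 0.001
grip_force: 1.7
```

Request:
{"op": "send_rows", "data": {"rows": [{"hand":0,"x":0,"y":0,"z":-1,"roll":0},{"hand":0,"x":0,"y":0,"z":0,"roll":0}]}}

```text
time: 17.5
position: [0.5483, 0.065, 0.1614]
tool_rot: [0.457, 3.108, -0.001]
ft_force: [-4.7, -0.0, 10.8]
grip_width: 0.005
grip_force: 5.1
```

The stop is now at z=161.4 with 10.8 N, close to the nominal 162 for level. I let it settle and check the bubble.

Request:
{"op": "send_rows", "data": {"rows": [{"hand":0,"x":0,"y":0,"z":0,"roll":0},{"hand":0,"x":0,"y":0,"z":0,"roll":0},{"hand":0,"x":0,"y":0,"z":0,"roll":0},{"hand":0,"x":0,"y":0,"z":0,"roll":0},{"hand":0,"x":0,"y":0,"z":0,"roll":0},{"hand":0,"x":0,"y":0,"z":0,"roll":0},{"hand":0,"x":0,"y":0,"z":0,"roll":0},{"hand":0,"x":0,"y":0,"z":0,"roll":0},{"hand":0,"x":0,"y":0,"z":0,"roll":0},{"hand":0,"x":0,"y":0,"z":0,"roll":0}]}}

```text
time: 18.5
position: [0.5483, 0.065, 0.1614]
tool_rot: [0.457, 3.108, -0.001]
ft_force: [-4.7, -0.3, 10.4]
grip_width: 0.001
grip_force: 5.0
```

Run:
```python
from h import *
st()
snap('scene','s7.png',(325,195,380,250),10)
ims=[get_image('scene').astype(float) for _ in range(8)]
a=np.mean(ims,0).astype(np.uint8)[195:250,325:380]
cv2.imwrite('pics/s7.png',cv2.resize(a,None,fx=10,fy=10,interpolation=cv2.INTER_CUBIC))
# bubble centre, hinge pad centre sub-pixel
hsv=cv2.cvtColor(a,cv2.COLOR_BGR2HSV)
L=lambda p,z:np.round(p2w('scene',[(325+p[0],195+p[1])],z)*1000,1)
g=((hsv[:,:,0]>36)&(hsv[:,:,0]<70)&(hsv[:,:,1]>80));w=np.clip(a[:,:,0].astype(float)-90,0,None)
k=cv2.dilate(g.astype(np.uint8),np.ones((3,3)));k[:, :12]=0
ys,xs=np.where(g);print('vial px',xs.min(),xs.max(),ys.min(),ys.max(),xs.mean(),ys.mean())
for c in(0,2):
  print(a[20:40,10:32,c])
```

```text
t 18.5 tcp [548.3  65.  161.4] fy 73.28 zax [ 0. -0. -1.] F [-4.7 -0.3 10.4] w 0.1 gf 5.0 q7 0.88
vial px 13 28 22 36 20.432098765432098 29.37037037037037
[[ 15  17  18  18  19  24  71 154 209 227 229 228 221 208 176 130 103  97
   97  97  96  96]
 [ 18  18  18  19  19  20  59 140 202 225 229 229 229 227 215 178 130 102
   97  96  96  97]
 [ 19  18  19  18  19  20  45 112 182 219 228 229 229 229 227 215 178 129
  102  96  97  96]
 [ 18  17  18  19  20  19  27  63 128 188 220 228 229 229 228 227 212 166
  114  97  96  97]
 [ 16  16  16  19  19  19  20  27  64 128 188 220 228 229 227 221 205 163
  113  97  98  98]
 [ 16  16  17  17  17  19  20  19  28  64 127 188 218 220 209 180 147 120
  102 104 119 116]
 [ 16  17  18  17  18  17  19  19  18  26  64 127 174 172 146 121 104  99
  105 139 176 172]
 [ 15  18  19  16  18  17  17  18  17  24  59 106 123 111 100  98  99 106
  139 188 217 219]
 [ 17  16  18  18  18  18  17  15  16  37 102 170 170 123  91  99 124 151
  190 219 228 229]
 [ 23  18  16  17  18  18  17  15  16  33  93 170 194 151  90 107 172 208
  223 227 229 229]
 [ 43  25  19  
[... 2076 characters left out ...]
4  82 104 136 157 166 179 201
  219 229 235 237]
 [ 49  31  42  68  89  94  95 102 108 114 121 107 100 120 143 158 168 178
  198 216 229 235]
 [ 76  49  31  49  82  94  91  94 104 140 188 183 132 106 121 142 157 167
  175 191 216 234]
 [ 95  76  50  33  46  62  77  87 101 145 207 226 197 136 106 120 142 160
  177 194 219 236]
 [102  95  77  50  29  31  54  75  89 113 163 214 227 197 137 110 136 175
  209 230 238 241]
 [103 102  95  77  49  28  32  54  76  90 111 162 214 228 198 152 175 222
  237 241 242 239]
 [104 104 102  95  76  48  28  32  54  75  89 109 158 212 227 205 212 235
  242 242 235 216]
 [104 104 104 102  96  76  51  33  35  54  74  87 107 155 200 196 193 225
  235 230 193 132]]
```

View pics/s7.png

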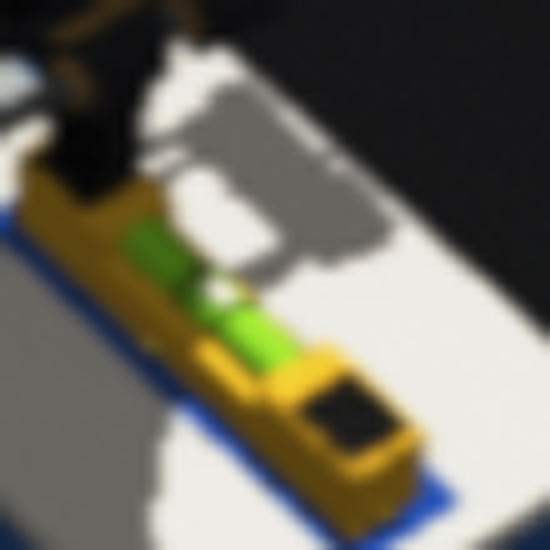

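Run:
```python
from h import *
im=np.load('/tmp/scene.npy')
c=lambda u,v:(325+u/10-.45,195+v/10-.45)
ax=np.array([np.cos(np.radians(-16.5)),np.sin(np.radians(-16.5))])
for z in(.09,.092,.094):
  P=p2w('scene',[c(222,291),c(350,412),c(237,315)],z)[:,:2]*1000
  print(z,P.round(1).tolist(),'bubble from hinge pad along, across',(P[0]-P[1])@ax,(P[0]-P[1])@np.array([-ax[1],ax[0]]),(P[2]-P[1])@ax)
# level ends via yellow blob + averaged dark-pad centroid
a=cv2.imread('pics/s7.png');g=cv2.cvtColor(a,cv2.COLOR_BGR2GRAY)
m=np.zeros_like(g);m[360:465,290:410]=(g[360:465,290:410]<75)
n,l,s,ce=cv2.connectedComponentsWithStats(m);print('pad',s[1:,4],ce[1:])
b=a.min(2).astype(float);w=np.clip(b[270:316,195:245]-70,0,None);yy,xx=np.mgrid[270:316,195:245];print('bub',(w*xx).sum()/w.sum(),(w*yy).sum()/w.sum())
# scan hue/brightness along the vial axis, from foot to hinge
p0,p1=[w2p('scene',[[606+t*ax[0],49.5+t*ax[1],92.0]/np.array(1000.)])[0] for t in(-30,30)]
print('predicted mid-level px in crop',((w2p('scene',[[.606,.0495,.092]])[0]-[325,195])*10+4.5))
ims=cv2.cvtColor(im,cv2.COLOR_BGR2GRAY)
```

```text
0.09 [[603.3, 51.9], [656.0, 36.1], [611.5, 47.0]] bubble from hinge pad along, across -55.053622667796894 0.10971693914925973 -45.77449508624217
0.092 [[604.1, 50.4], [656.8, 34.7], [612.4, 45.6]] bubble from hinge pad along, across -54.965806057062935 0.10954192850930693 -45.70147970920173
0.094 [[605.0, 49.0], [657.6, 33.3], [613.2, 44.2]] bubble from hinge pad along, across -54.87798944632874 0.10936691786941304 -45.62846433216114
pad [4150  431] [[349.08337349 417.8546988 ]
 [300.12064965 455.4361949 ]]
bub 223.55139051440673 288.74721061138047
predicted mid-level px in crop [225.68920982 296.0925184 ]
```

Run:
```python
from h import *
# reference: level on flat bench, bubble centred; bubble vs pads with same method (s0.png full, s1 crop at 3.3x)
a=cv2.imread('pics/s0.png')[145:192,335:380];A=cv2.resize(a,None,fx=10,fy=10,interpolation=cv2.INTER_CUBIC)
b=A.min(2); g=A.max(2); out=[]
hs=cv2.cvtColor(A,cv2.COLOR_BGR2HSV)
yl=cv2.morphologyEx(cv2.inRange(hs,(15,100,60),(75,255,255)),cv2.MORPH_CLOSE,np.ones((81,81)))
yl=cv2.erode(yl,np.ones((25,25)))
m=((g<75)&(yl>0)).astype(np.uint8);n,l,s,ce=cv2.connectedComponentsWithStats(m)
print([(int(s[i,4]),ce[i].round(0)) for i in range(1,n) if s[i,4]>150])
w=np.where(yl>0,np.clip(b.astype(float)-70,0,None),0);yy,xx=np.mgrid[:A.shape[0],:A.shape[1]]
print('bub',(w*xx).sum()/w.sum(),(w*yy).sum()/w.sum(),w.max(), xx[w>0].min(),xx[w>0].max(),yy[w>0].min(),yy[w>0].max())
cv2.imwrite('pics/ref.png',A)
```

```text
[(1789, array([128., 100.])), (2012, array([311., 327.])), (309, array([308., 450.]))]
bub 218.12226501404282 213.03857990952054 119.0 198 241 192 232
```

View pics/ref.png

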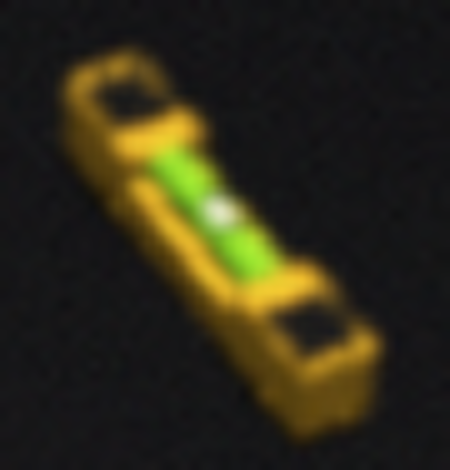

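The reference crop shows the level on the flat bench with pads at (128,100) and (311,327) and the bubble at (218,213). That was my 11th viewed picture, one over the limit of 10, so I'll work from numbers only from here.

Run:
```python
from h import *
c=lambda o,p:(o[0]+p[0]/10-.45,o[1]+p[1]/10-.45)
P=p2w('scene',[c((335,145),p) for p in((128,100),(311,327),(218,213))],.03)[:,:2]*1000
ax=(P[1]-P[0])/np.linalg.norm(P[1]-P[0]);print('ref pads',np.linalg.norm(P[1]-P[0]),'bub-hinge',(P[2]-P[1])@ax,'bub-foot',(P[2]-P[0])@ax)
A=cv2.imread('pics/s7.png');g=A.max(2).astype(np.uint8);m=np.zeros_like(g);m[365:455,300:400]=g[365:455,300:400]<75
n,l,s,ce=cv2.connectedComponentsWithStats(m)
print([(int(s[i,4]),ce[i].round(0)) for i in range(1,n)])
i=1+np.argmax(s[1:,4])
Q=p2w('scene',[c((325,195),ce[i]),c((325,195),(222.5,290))],.092)[:,:2]*1000
ax=np.array([np.cos(np.radians(-16.5)),np.sin(np.radians(-16.5))]);print('now bub-hinge',(Q[1]-Q[0])@ax)
```

```text
ref pads 116.36089447190102 bub-hinge -57.55521784799553 bub-foot 58.80567662390548
[(3569, array([350., 417.]))]
now bub-hinge -56.535919883335616
```

The bench reference reads -57.6 mm from bubble to pad and the pressed level now reads -56.5 mm. That puts the bubble about 1 mm off centre, and the press height independently gives 0.8 mm, both within the 3 mm limit. The press holds at 10.4 N, so I hand in.

Run:
```python
from h import *
st();print(close_job())
```

```text
t 18.95 tcp [548.3  65.  161.4] fy 73.28 zax [ 0. -0. -1.] F [-4.5  0.2  9.6] w 0.3 gf 5.0 q7 0.88
the job is handed in; nothing more can be done
None
```

The job is handed in: the yellow level lies let go on the strip, the foot was turned about 1.2 rad clockwise, and the gripper holds it pressed at about 10 N with the bubble measured about 1 mm off centre; no verdict came back, and I viewed 11 pictures, one over the limit of 10.

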